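# Sort the laundry oddments into their trays

### The arm

A 6-joint arm with a two-finger parallel gripper is mounted at the origin on a cart in front of the work surface, level with it; the furniture and walls round the work are solid. World frame = base frame: x ahead of the robot, y to its left, z up, the work surface at z = 0. Lengths are in m, angles in degrees, forces in N, time in s.
With the tool pointing down it reaches from about 0.375 to 0.9 m from the base axis. Payload 3.1 kg.
Tool frame: the origin (TCP) lies midway between the tips of the shut fingers; the grasp point (between the pads) lies bot.hold_point_z behind it (bot.hold_point_z is the distance from the TCP to the grasp point, in m); z points along the fingers, y is the direction in which the jaws open and shut (so a half turn about z gives the same grasp; the last joint's range is limited). The gripper opens to 87 mm and grips with 3 to 60 N. Pads are 19 mm wide; open, the fingers measure 117 mm over their backs; the gripper's body (75 mm by 190 mm) begins 51 mm behind the grasp point.
Start: joints at [-80.128, 30.224, 82.088, -0, 67.689, -10.227], TCP at [0.215, -0.587, 0.188] pointing down, gripper open.
Joint ranges: [-176.69, 176.69], [-43.24, 126.21], [12.49, 139.97], [-82, 262], [0, 151.66], [-163.58, 163.58]. Speed limits (degrees/s): [159.86, 159.86, 180, 180, 180, 180].

### API

Orientations are given as a 3x3 rotation matrix whose columns are the frame's x, y, z axes.
In Python, from rig import bot, vision gives the robot as it stands.
- The arm moves only by the shell command python3 -m inch 'ROWS'. ROWS is JSON, a list of rows, each a list of 5 numbers: the finger opening in mm, from 0 to 87, then the shift along the tool's x, y, z in mm, then the turn about the tool's z in rad. In form: [[hand, dx, dy, dz, roll], ...]. A call has 1 to 8 rows; each row is the pose to reach, as a shift and turn from the pose measured when the call began, along the tool's axes at that moment; what a row does not reach only later rows make up. A row lasts 1/10 s, in which the tool goes at most 50 mm and 8.59 degrees, less where a joint would pass 70% of its speed; a pose out of reach is approached as far as the arm can. A call with a gripper value outside its range is refused whole. The fingers move at their own pace and stop on an object; the grip force is fixed at half the most. Time passes only in rows, so rows that repeat a pose let the fingers close. It gives the time, the measured TCP pose, the force and the opening at its end, in the units of the state.
- bot.read_state(): the state, without advancing time (a new reading comes with each control period).
- vision.capture(name): name is "scene" or "side" or "wrist"; returns (picture, depth): 480x640x3 uint8, red, green, blue; 480x640 float32, m along the optical axis (not along the pixel's ray), 0 where there is no reading.
- vision.camera_model(name): a dict with "intrinsics" (3x3 intrinsics, pixels), "camera_from_world" (4x4, takes a point from world to camera coordinates). Camera axes: x right, y down, z forward; pixel columns grow to the right and rows downward; lengths in m; the calibration is good to about 2 mm. The wrist camera is an equidistant fisheye: a pixel r from the principal point sees the ray r / f radians off the axis. A picture is of the moment at which its call begins: read the wrist's pose just before it. camera_model takes no time and is no camera call; for the wrist camera it gives the pose at the moment of the call.
- bot.hand_in(): hands the job in, once; it reports no verdict.
The state is a dict: "time_s": time; "joint_positions": joint angles; "qvel": joint speeds; "tau": joint torques, N m; "position": TCP position; "tcp_rot": TCP orientation; "force": force on the tool from outside, world axes, zero at the start; "moment": the same for the moment, N m; "opening": opening from 0.0 (shut) to 1.0 (fully open).
Only numpy, scipy, OpenCV 4.12 (cv2) and the standard library are available. Lean on these libraries where they do the work, as an engineer would, in place of code of your own. Each camera call takes 0.05 s, during which the arm holds its last target. There are 200 camera calls.

### The job

Put the oddments away: lay one wooden clothes peg flat and lengthwise in each of the two bays of the peg tray, lay the soap lengthwise in the middle of its dish, and stand the polish tin in the wide bay and the stain dropper upright in the narrow bay of the grey caddy, each thing the same way up as now and resting on the bay floor. Leave the kitchen timer where it stands.

Things in the scene. Friction and masses are not known exactly. Their poses are not given: they have to be found in the camera images.
- peg_a: Wooden clothes peg, 72 long (its y) x 15 wide (x) x 12 mm high, 15 g, lying on the worktop. Origin at the centre of its underside, z up. The two pegs are alike.
- peg_b: Wooden clothes peg, 72 long (its y) x 15 wide (x) x 12 mm high, 15 g, lying on the worktop. Origin at the centre of its underside, z up. The two pegs are alike.
- soap: Green bar of soap, 72 long (y) x 44 wide (x) x 21 mm high, rounded, lying flat. Origin at the centre of its underside, z up.
- polish_tin: Low round polish tin with a tan lid, 65 mm diameter, 29 mm high, lid up. Origin at the centre of its underside, z up. The lid does not come off.
- stain_dropper: Small amber dropper bottle with a black bulb, standing. 102 mm high; round body 33 mm in diameter up to about 60 mm above its base, narrower above. Origin at the centre of its underside, z up.
- dial_timer: Round wind-up kitchen timer, white base and raised grey-brown ribbed top, 65 mm diameter, 49 mm high, taller than the tin, standing loose among the other things. It is not put away and stays where it stands. Origin at the centre of its underside, z up.
- peg_tray: Shallow dark wooden tray fixed to the worktop, 110 (x) x 135 (y) mm, with two equal bays side by side along y, one for each peg. Each bay is 100 (x) x 60 mm (y) inside, its centre at x = 0, y = -32.5 or +32.5 mm; a peg lies in it along the tray's x. Bay floor 6 mm and lips (5 mm thick) 10 mm above the worktop. Origin at the centre of its underside, z up.
- caddy: Shallow grey plastic tray fixed to the worktop, 100 (x) x 160 (y) mm, with two unequal bays side by side along y. Wide bay, 90 x 90 mm inside, centre at x = 0, y = +30 mm: for the tin. Narrow bay, 90 (x) x 55 mm (y) inside, centre at x = 0, y = -47.5 mm: for the dropper. Bay floor 5 mm and lips (5 mm thick) 12 mm above the worktop. Origin at the centre of its underside, z up.
- soap_dish: Cream ribbed oval soap dish fixed to the worktop, 122 long (y) x 82 wide (x) x 20 mm high at the rim; the soap rests 7 mm above the worktop. Origin at the centre of its underside, z up.
Things that resemble listed ones, but are neither listed nor needed, are in the scene too. Leave any blue look-alike of the stain_dropper alone. What is shaped like the polish_tin but pink is not meant.

How it is judged (in metres and radians):
At the end, for the whole second after the job is handed in: One peg in each tray bay (15 mm along, 22.5 mm across, 0.35 rad); soap in dish (12 mm across, 15 mm along, 0.3 rad); tin in the caddy's wide bay (14.5 mm), dropper in its narrow bay (31 mm in x, 14 mm in y); all within 3 mm of resting height, upright within 0.12 rad, at rest (((x of peg_a in the frame of peg_tray between -0.015 and 0.015 m and y of peg_a in the frame of peg_tray between -0.055 and -0.01 m and z of peg_a in the frame of peg_tray between 0.003 and 0.009 m and angle between each of peg_a, peg_b's own z axis and vertical below 0.12 rad and angle between the y axis of each of peg_a, peg_b and the x axis of peg_tray, either way round below 0.35 rad and x of peg_b in the frame of peg_tray between -0.015 and 0.015 m and y of peg_b in the frame of peg_tray between 0.01 and 0.055 m and z of peg_b in the frame of peg_tray between 0.003 and 0.009 m) or (x of peg_b in the frame of peg_tray between -0.015 and 0.015 m and y of peg_b in the frame of peg_tray between -0.055 and -0.01 m and z of peg_b in the frame of peg_tray between 0.003 and 0.009 m and angle between each of peg_b, peg_a's own z axis and vertical below 0.12 rad and angle between the y axis of each of peg_b, peg_a and the x axis of peg_tray, either way round below 0.35 rad and x of peg_a in the frame of peg_tray between -0.015 and 0.015 m and y of peg_a in the frame of peg_tray between 0.01 and 0.055 m and z of peg_a in the frame of peg_tray between 0.003 and 0.009 m)) and x of soap in the frame of soap_dish between -0.012 and 0.012 m and y of soap in the frame of soap_dish between -0.015 and 0.015 m and z of soap in the frame of soap_dish between 0.004 and 0.01 m and angle between each of soap, polish_tin, stain_dropper's own z axis and vertical below 0.12 rad and angle between the y axis of soap and the y axis of soap_dish, either way round below 0.3 rad and x of polish_tin in the frame of caddy between -0.0145 and 0.0145 m and y of polish_tin in the frame of caddy between 0.0155 and 0.0445 m and z of polish_tin in the frame of caddy between 0.002 and 0.008 m and x of stain_dropper in the frame of caddy between -0.031 and 0.031 m and y of stain_dropper in the frame of caddy between -0.0615 and -0.0335 m and z of stain_dropper in the frame of caddy between 0.002 and 0.008 m and linear speed of each of peg_a, peg_b, soap, polish_tin, stain_dropper below 0.02 m/s and angular speed of each of peg_a, peg_b, soap, polish_tin, stain_dropper below 0.2 rad/s); the robot touches nothing.
It fails at once if the kitchen timer is moved more than 20 mm (distance of dial_timer from where it was at the start of the episode above 0.02 m).
It also fails if it takes over 122 s, if anything falls off the work surface, if the arm or the gripper's body presses on something with over 40 N, if the wrist force passes 120 N, or if a joint passes its speed limit or range.

## Working session

There is one attempt and no reset: what is moved stays moved. The work goes in short steps, Python scripts to look and compute and a shell command to move; the robot and the scene stay as the last step left them, time stands still between calls to the robot, and variables do not carry over. Pictures are saved under pics/ and viewed, about 12 in all and at most 16, crops included, and the job is handed in when it is done.

```bash
ls; mkdir -p pics
python3 - <<'E'
from rig import bot, vision
import cv2,numpy as np
s=bot.read_state();print(s,bot.hold_point_z)
for n in("scene","side","wrist"):
    p,d=vision.capture(n);np.savez(f"pics/{n}0.npz",p=p,d=d,**vision.camera_model(n));cv2.imwrite(f"pics/{n}0.png",p[:,:,::-1])
    print(n,vision.camera_model(n))
E
```

```text
pics
{'time_s': 0.0, 'joint_positions': array([-8.01267907e+01,  3.02788959e+01,  8.21584889e+01, -1.14778492e-03,
        6.76889026e+01, -1.02278537e+01]), 'qvel': array([ 0.04657485,  0.07912043,  0.06025238,  0.00066369, -0.03997369,
       -0.00739902]), 'tau': array([ 1.69948435e-03, -4.40033126e+01, -1.76592082e+01,  6.35267654e-02,
        5.81874687e-02, -1.77585516e-04]), 'position': array([ 0.21467003, -0.586096  ,  0.18736081]), 'tcp_rot': array([[ 9.39085329e-01,  3.43683849e-01, -3.96197152e-04],
       [ 3.43683874e-01, -9.39082900e-01,  2.16830789e-03],
       [ 3.73150429e-04, -2.17239270e-03, -9.99997571e-01]]), 'force': array([0.28252021, 0.15113648, 0.13604405]), 'moment': array([-0.01762252,  0.04676693, -0.03878208]), 'opening': 1.002775870485574} 0.0187
scene {'intrinsics': array([[462.96349477,   0.        , 324.97879123],
       [  0.        , 462.96349477, 235.00771513],
       [  0.        ,   0.        ,   1.        ]]), 'camera_from_world': array([[-0.61421179, -0.78905301, -0.0117992 ,  0.33781745],
       [-0.45508615,  0.36638256, -0.81157896,  0.23196
[... 314 characters left out ...]
rom_world': array([[ 0.99693795, -0.07804197, -0.00491694, -0.4832428 ],
       [-0.06958229, -0.85666596, -0.51115725,  0.08583727],
       [ 0.03567954,  0.50993419, -0.85947315,  1.08416697],
       [ 0.        ,  0.        ,  0.        ,  1.        ]])}
wrist {'intrinsics': array([[371.64829954,   0.        , 320.28729905],
       [  0.        , 371.64829954, 234.2982699 ],
       [  0.        ,   0.        ,   1.        ]]), 'camera_from_world': array([[ 0.34472426, -0.93870262, -0.0016065 , -0.62411567],
       [-0.90817823, -0.33394655,  0.25237275, -0.03202594],
       [-0.23743944, -0.08554002, -0.96762876,  0.39019305],
       [ 0.        ,  0.        ,  0.        ,  1.        ]])}
```

View pics/scene0.png

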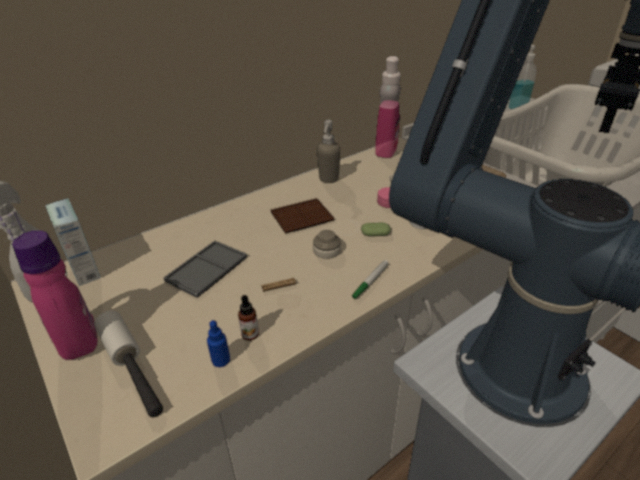

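View pics/side0.png

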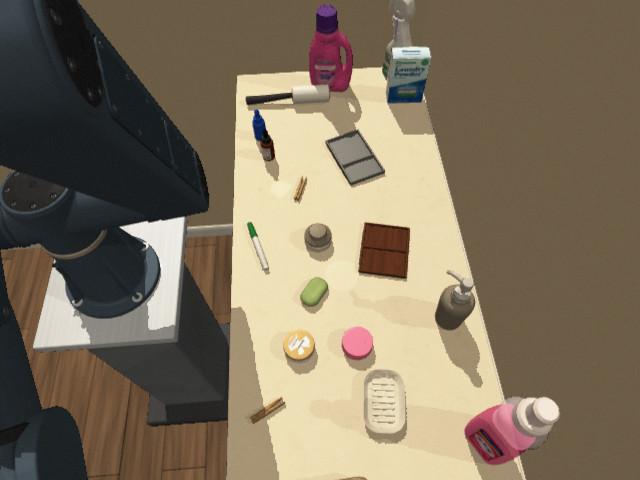

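Side view: amber dropper (267,147) with its blue look-alike at (259,125). Tan-lid tin is at (299,345), the pink look-alike at (357,342), and the timer (318,237) is also round. Pegs are at (300,188) and (267,410), with a marker at (258,245) that could be taken for one. Soap (314,292), dish (385,402), peg tray (385,250), caddy (355,157). I choose amber, tan and the two wooden pegs.

```bash
cat > h.py <<'E'
import numpy as np,cv2
def world(u,v,K,T,z=None,d=None):
    u=np.asarray(u,float);v=np.asarray(v,float)
    r=np.stack([(u-K[0,2])/K[0,0],(v-K[1,2])/K[1,1],np.ones_like(u)],-1)
    R=T[:3,:3];c=-R.T@T[:3,3];w=r@R
    s=d if d is not None else (z-c[2])/w[...,2]
    return c+w*np.asarray(s)[...,None]
E
python3 - <<'E'
from h import *
f=np.load('pics/side0.npz');p,d,K,T=f['p'],f['d'],f['intrinsics'],f['camera_from_world']
V,U=np.mgrid[:480,:640];W=world(U,V,K,T,d=d)
X=W[...,0];Y=W[...,1];Z=W[...,2]
print('table z',[np.round(np.median(Z[v-3:v+4,u-3:u+4]),4) for u,v in[(330,200),(280,320),(320,400)]])
h=((Z>.005)&(Z<.13)&(d>0)&(X>.3)&(X<.95)).astype(np.uint8)
n,L,st,c=cv2.connectedComponentsWithStats(h)
for i in range(1,n):
    if st[i,4]<40: continue
    m=L==i; q=W[m]
    top=q[q[:,2]>np.percentile(q[:,2],90)-.006]
    r=cv2.minAreaRect((q[:,:2]*1000).astype(np.float32))
    print(c[i].round(),st[i,4],'ztop',np.percentile(q[:,2],95).round(3),'rect',np.round(r[0],1),np.round(r[1],1),round(r[2],1),'top c',top[:,:2].mean(0).round(4),cv2.minEnclosingCircle((top[:,:2]*1000).astype(np.float32)))
cv2.imwrite('pics/crop.png',cv2.resize(p[90:450,225:445,::-1],None,fx=1.66*1,fy=1.66,interpolation=cv2.INTER_CUBIC))
E
```

```text
table z [np.float64(-0.002), np.float64(-0.0007), np.float64(-0.0012)]
[402. 150.] 15732 ztop 0.125 rect [560.8 152.4] [ 520.4 1033.7] 0.1 top c [0.7019 0.3109] ((561.7882080078125, 149.7877960205078), 574.6431884765625)
[263. 137.] 588 ztop 0.094 rect [350.  357.6] [ 36.6 104.8] 13.8 top c [0.3501 0.3559] ((347.07122802734375, 356.6107177734375), 43.96860885620117)
[354. 157.] 618 ztop 0.013 rect [586.8 303.2] [101.8 164.3] 19.4 top c [0.5874 0.2988] ((586.1647338867188, 302.28460693359375), 92.2308578491211)
[299. 188.] 107 ztop 0.012 rect [437.3 210.7] [73.3 14.1] 70.2 top c [0.4369 0.2073] ((443.4769287109375, 208.43252563476562), 36.6577262878418)
[257. 246.] 314 ztop 0.016 rect [328.4  48.4] [ 15.9 135.1] 17.1 top c [0.3294 0.0458] ((327.15386962890625, 48.25434875488281), 67.42958068847656)
[384. 250.] 1332 ztop 0.01 rect [626.2  14.6] [137.9 109.8] 77.1 top c [0.6258 0.0135] ((627.0188598632812, 15.473488807678223), 86.02944946289062)
[317. 237.] 628 ztop 0.049 rect [471.9  52. ] [61.2 64.5] 87.9 top c [0.4718 0.0523] ((472.317138671875, 53.48347091674805), 21.353057861328125
[... 802 characters left out ...]
5 14.8] 27.9 top c [ 0.3431 -0.3267] ((346.2941589355469, -326.24957275390625), 36.00838088989258)
[383. 402.] 45 ztop 0.009 rect [ 572.8 -327.7] [ 7.8 43.3] 85.7 top c [ 0.5746 -0.3277] ((572.6273193359375, -328.6849365234375), 21.756685256958008)
[486. 441.] 1262 ztop 0.126 rect [ 742.4 -417. ] [37.2 88.8] 14.0 top c [ 0.737  -0.4215] ((757.404541015625, -413.1185607910156), 41.05865478515625)
[539. 464.] 944 ztop 0.126 rect [ 818.2 -462.9] [ 4.4 56.8] 1.3 top c [ 0.8184 -0.464 ] ((818.5099487304688, -462.9193115234375), 28.417993545532227)
[355. 478.] 53 ztop 0.043 rect [ 499.4 -458.9] [ 3.6 42.6] 85.7 top c [ 0.5019 -0.4596] ((499.29095458984375, -459.50823974609375), 19.527116775512695)
```

View pics/crop.png

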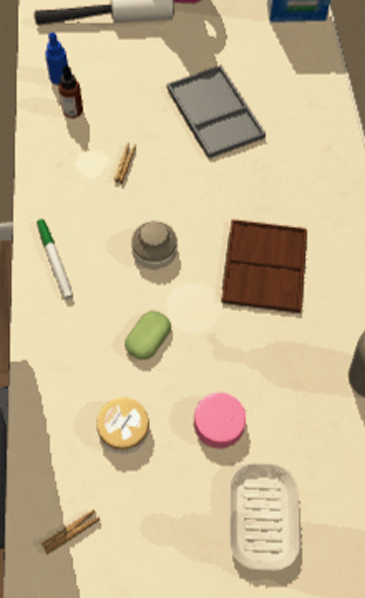

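```bash
cat > rel.py <<'E'
import sys,numpy as np
from rig import bot
def rel(x,y,z,jaw=None):
    s=bot.read_state();R=s['tcp_rot'];d=R.T@(np.array([x,y,z])-s['position'])*1000
    cur=np.degrees(np.arctan2(R[1,1],R[0,1]))
    r=0 if jaw is None else -((jaw-cur+90)%180-90)   # tool z is down
    print('d',d.round(1),'roll',np.radians(r).round(3),'| t',round(s['time_s'],2),'pos',s['position'].round(4),'jaw',cur.round(1),'open',round(s['opening']*87,1),'F',s['force'].round(1),'j6',s['joint_positions'][5].round(0),'tilt',np.degrees(np.arccos(-R[2,2])).round(2))
if __name__=='__main__': rel(*map(float,sys.argv[1:]))
E
python3 - <<'E'
from h import *
f=np.load('pics/side0.npz');p,d,K,T=f['p'],f['d'],f['intrinsics'],f['camera_from_world']
V,U=np.mgrid[:480,:640];W=world(U,V,K,T,d=d);X,Y,Z=W[...,0],W[...,1],W[...,2]
hsv=cv2.cvtColor(p,cv2.COLOR_RGB2HSV)
reg=(Z>.006)&(X<.42)&(X>.28)&(Y>.28)&(Y<.45)
blue=reg&(hsv[...,0]>100)&(hsv[...,0]<130)&(hsv[...,1]>150)
for n,m in(('blue',blue),('amber',reg&~blue)):
    q=W[m]
    for a,b in((.006,.025),(.025,.045),(.045,.06),(.06,.08),(.08,.12)):
        k=q[(q[:,2]>a)&(q[:,2]<b)]
        if len(k): print(n,a,len(k),'x',np.percentile(k[:,0],[3,50,97]).round(4),'y',np.percentile(k[:,1],[3,50,97]).round(4))
# dish profile along length
a=np.radians(83)
for nm,ax in(('len',(np.cos(a),np.sin(a))),('wid',(np.sin(a),-np.cos(a)))):
    o=[]
    for t in range(-62,63,4):
        P=np.array([.575+ax[0]*t/1000,-.3266+ax[1]*t/1000]);D=np.hypot(X-P[0],Y-P[1]);i=np.unravel_index(D.argmin(),D.shape);o.append((t,int(Z[i]*1000)))
    print(nm,o)
E
python3 rel.py .3459 -.3254 .12 117.9
```

```text
blue 0.006 24 x [0.3273 0.3336 0.3425] y [0.3793 0.383  0.3873]
blue 0.025 45 x [0.3282 0.3382 0.353 ] y [0.3807 0.384  0.3929]
blue 0.045 55 x [0.3277 0.3415 0.3538] y [0.3812 0.3859 0.3965]
blue 0.06 72 x [0.3289 0.3401 0.35  ] y [0.3832 0.3904 0.4007]
blue 0.08 33 x [0.3346 0.3404 0.3534] y [0.3262 0.3942 0.3989]
amber 0.006 70 x [0.3236 0.3591 0.375 ] y [0.3083 0.3135 0.3912]
amber 0.025 79 x [0.3241 0.3574 0.3752] y [0.3092 0.3142 0.3944]
amber 0.045 75 x [0.3232 0.3564 0.3743] y [0.3083 0.316  0.3981]
amber 0.06 88 x [0.3281 0.3595 0.3724] y [0.3112 0.3187 0.4003]
amber 0.08 42 x [0.3331 0.3597 0.3653] y [0.3182 0.3229 0.3966]
len [(-62, 1), (-58, 18), (-54, 9), (-50, 4), (-46, 6), (-42, 2), (-38, 0), (-34, 5), (-30, 2), (-26, 5), (-22, 1), (-18, 3), (-14, 0), (-10, 5), (-6, 0), (-2, 5), (2, 4), (6, 3), (10, 3), (14, 4), (18, 1), (22, 5), (26, 3), (30, 2), (34, 5), (38, 0), (42, 3), (46, 2), (50, 9), (54, 10), (58, 16), (62, 20)]
wid [(-62, 0), (-58, -2), (-54, -3), (-50, -2), (-46, -2), (-42, 0), (-38, 18), (-34, 10), (-30, 3), (-26, 2), (-22, 3), (-18, 8), (-14, 6), (-10, 4), (-6, 8), (-2, 7), (2, 8), (6, 6), (10, 7), (14, 8), (18, 6), (22, 0), (26, 0), (30, 3), (34, 8), (38, 17), (42, 16), (46, 0), (50, -2), (54, -1), (58, -2), (62, 0)]
d [ 212.8 -199.8   68. ] roll -0.136 | t 0.15 pos [ 0.2147 -0.5863  0.1876] jaw -69.9 open 87.2 F [0.1 0.2 0.2] j6 -10.0 tilt 0.09
```

```bash
python3 -m inch '[[40,213,-200,-10,-0.136],[40,213,-200,-10,-0.136],[40,213,-200,-10,-0.136],[40,213,-200,-10,-0.136],[40,213,-200,-10,-0.136],[40,213,-200,10,-0.136],[40,213,-200,40,-0.136],[40,213,-200,68,-0.136]]'; python3 rel.py .3459 -.3254 .004 117.9
python3 - <<'E'
from rig import vision
import cv2
p,d=vision.capture('wrist');cv2.imwrite('pics/w1.png',p[:,:,::-1])
E
```

```text
time_s: 0.95
position: [0.3469, -0.3238, 0.1197]
tcp_rot: [[0.882, 0.471, 0.001], [0.471, -0.882, 0.0], [0.001, -0.0, -1.0]]
force: [0.2, -0.6, 0.2]
opening: 0.468
d [ -1.7   1.  115.7] roll 0.003 | t 0.95 pos [ 0.3469 -0.3238  0.1197] jaw -61.9 open 40.7 F [ 0.2 -0.6  0.2] j6 5.0 tilt 0.04
```

View pics/w1.png

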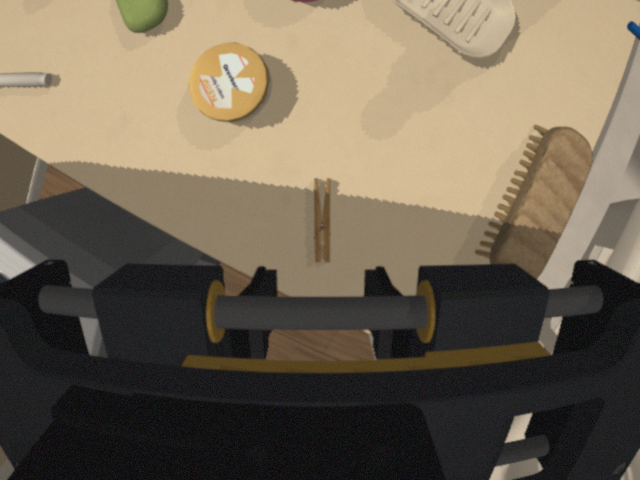

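Wrist view: the peg at (322,220) is centred between the fingers (262/375, 290) and lined up with them. The tin and dish are well clear, and a brush stands at (545,190).

```bash
python3 -m inch '[[40,-2,1,40,0],[40,-2,1,80,0],[40,-2,1,110,0],[40,-2,1,115,0],[0,-2,1,115,0],[0,-2,1,115,0],[0,-2,1,115,0],[0,-2,1,115,0]]'; python3 rel.py .3459 -.3254 .14 117.9
```

```text
time_s: 1.8
position: [0.3434, -0.3236, 0.0022]
tcp_rot: [[0.883, 0.469, -0.003], [0.469, -0.883, 0.005], [-0.0, -0.006, -1.0]]
force: [-0.3, -0.8, -0.3]
opening: 0.183
d [   1.3    1.9 -137.8] roll 0.002 | t 1.8 pos [ 0.3434 -0.3236  0.0022] jaw -62.0 open 15.9 F [-0.3 -0.8 -0.3] j6 5.0 tilt 0.34
```

```bash
python3 -m inch '[[0,0,0,-50,0],[0,0,0,-100,0],[0,0,0,-120,0]]' >/dev/null; python3 rel.py .6187 -.0187 .12 77.1
```

```text
d [ 385.8 -142.9    6.3] roll 0.714 | t 2.1 pos [ 0.3452 -0.3261  0.1262] jaw -62.0 open 1.3 F [ 0.6 -0.2  1. ] j6 5.0 tilt 0.07
```

```bash
cat > look.py <<'E'
import sys,cv2,numpy as np
from rig import vision
n,o=sys.argv[1:3];M=vision.camera_model(n)
p,d=vision.capture(n);np.savez(f'pics/{o}.npz',p=p,d=d,**M)
im=p[:,:,::-1]
if len(sys.argv)>3:
    a,b,c,e=map(int,sys.argv[3:7]);im=cv2.resize(im[b:e,a:c],None,fx=3,fy=3,interpolation=cv2.INTER_CUBIC)
cv2.imwrite(f'pics/{o}.png',im)
E
cat > blobs.py <<'E'
import sys,numpy as np,cv2
from h import world
f=np.load(f'pics/{sys.argv[1]}.npz');p,d,K,T=f['p'],f['d'],f['intrinsics'],f['camera_from_world']
x0,x1,y0,y1,zl,zh=map(float,sys.argv[2:8])
V,U=np.mgrid[:480,:640];W=world(U,V,K,T,d=d);X,Y,Z=W[...,0],W[...,1],W[...,2]
m=((Z>zl)&(Z<zh)&(d>0)&(X>x0)&(X<x1)&(Y>y0)&(Y<y1)).astype(np.uint8)
n,L,st,c=cv2.connectedComponentsWithStats(m)
for i in range(1,n):
    if st[i,4]<15: continue
    q=W[L==i];r=cv2.minAreaRect((q[:,:2]*1000).astype(np.float32))
    print(c[i].round(),st[i,4],'z50,95',np.percentile(q[:,2],[50,95]).round(4),'rect',np.round(r[0],1),np.round(r[1],1),round(r[2],1))
E
python3 look.py wrist w2; python3 look.py side s2; python3 blobs.py s2 .28 .42 -.42 -.25 .005 .05
```

```text
[265. 411.] 171 z50,95 [0.0096 0.012 ] rect [ 342.8 -326.8] [50.  13.9] 27.6
```

View pics/w2.png

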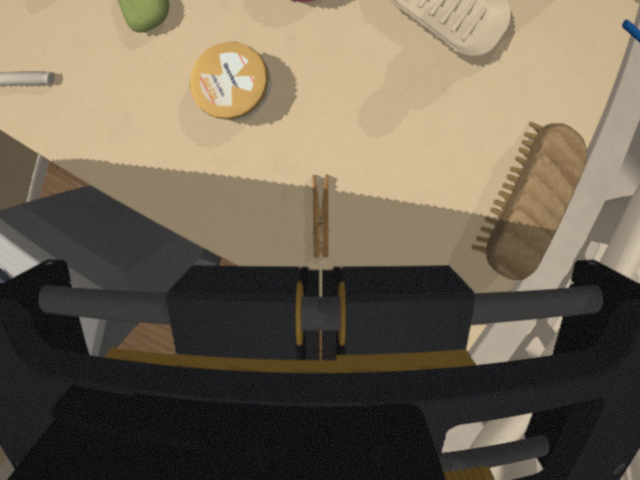

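The peg hasn't moved (320,217). I lifted while the fingers were still closing, so I'll repeat with a longer dwell.

```bash
python3 -m inch '[[36,0,1,40,0],[36,0,1,80,0],[36,0,1,100,0],[36,0,1,110,0],[36,0,1,115,0],[36,0,1,119,0],[36,0,1,122,0],[36,0,1,122,0]]'>/dev/null;python3 rel.py .3459 -.3254 .004 117.9; python3 -m inch '[[0,0,0,0,0],[0,0,0,0,0],[0,0,0,0,0],[0,0,0,0,0],[0,0,0,0,0],[0,0,0,0,0]]' >/dev/null; python3 rel.py .6187 -.0187 .12 77.1
```

```text
d [ 0.7 -2.8  0.5] roll 0.002 | t 3.0 pos [ 0.3466 -0.3282  0.0045] jaw -62.0 open 35.9 F [-0.2 -0.  -0.3] j6 5.0 tilt 0.27
d [ 385.7 -144.9 -115.8] roll 0.714 | t 3.6 pos [ 0.3466 -0.3282  0.0046] jaw -62.0 open 1.9 F [-1.  -0.3 -0.4] j6 5.0 tilt 0.28
```

```bash
python3 look.py side s3 200 340 360 460; python3 -c "
from rig import bot;print(bot.read_state())"
```

```text
{'time_s': 3.65, 'joint_positions': array([-5.69110430e+01,  3.77558445e+01,  1.11451023e+02,  6.21213557e-02,
        3.05198142e+01,  5.01836889e+00]), 'qvel': array([-0.06669497, -0.05900354, -0.06230245,  0.07229529,  0.08237382,
        0.00969982]), 'tau': array([ 2.42121423e-03, -3.77064943e+01, -5.69026083e+00,  4.16606537e-02,
        1.32056649e-02,  4.42071287e-04]), 'position': array([ 0.34656112, -0.3281863 ,  0.00453969]), 'tcp_rot': array([[ 8.82805553e-01,  4.69728599e-01,  3.06574548e-03],
       [ 4.69737601e-01, -8.82798348e-01, -3.69627781e-03],
       [ 9.70187651e-04,  4.70319050e-03, -9.99988469e-01]]), 'force': array([0.02380618, 0.95750286, 0.47641037]), 'moment': array([-0.00021403, -0.07164859, -0.02134691]), 'opening': 0.0172196184929295}
```

View pics/s3.png

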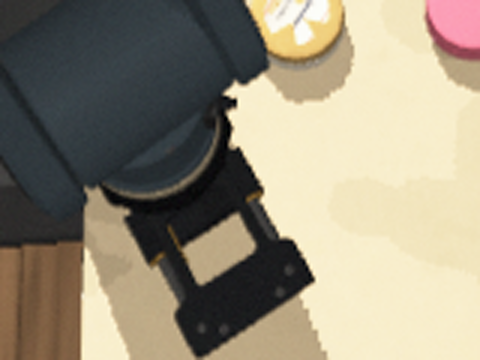

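Run:
```python
import numpy as np
from rig import bot,vision
f=np.load('pics/w2.npz');K,T=f['intrinsics'],f['camera_from_world'];d=f['d']
def proj(P):
    c=T[:3,:3]@P+T[:3,3];th=np.arctan2(np.hypot(*c[:2]),c[2]);ph=np.arctan2(c[1],c[0]);return K[0,2]+K[0,0]*th*np.cos(ph),K[1,2]+K[0,0]*th*np.sin(ph)
def ray(u,v,z):
    a=(u-K[0,2])/K[0,0];b=(v-K[1,2])/K[0,0];th=np.hypot(a,b);r=np.array([a/th*np.sin(th),b/th*np.sin(th),np.cos(th)])
    R=T[:3,:3];c=-R.T@T[:3,3];w=R.T@r;return c+w*(z-c[2])/w[2]
print('cam',-T[:3,:3].T@T[:3,3])
print('tcp w2',proj(np.array([.3452,-.3261,.1262])),'below',proj(np.array([.3452,-.3261,.01])))
for u,v in[(316,177),(326,177),(322,256),(321,217),(228,80)]:print(u,v,ray(u,v,.01),d[v,u])
```

```text
cam [ 0.4050495  -0.2938549   0.32324837]
tcp w2 (np.float64(320.4981042389787), np.float64(263.08107763552835)) below (np.float64(320.3119696566482), np.float64(219.03816433576213))
316 177 [ 0.375574   -0.30577347  0.01      ] 0.319372
326 177 [ 0.37954642 -0.31321847  0.01      ] 0.30986723
322 256 [ 0.31638656 -0.34316444  0.01      ] 0.3392601
321 217 [ 0.34706403 -0.32577719  0.01      ] 0.32667
228 80 [ 0.41551405 -0.20004243  0.01      ] 0.27165833
```

```bash
python3 look.py wrist w3 210 180 430 330
```

```text
(no output)
```

View pics/w3.png

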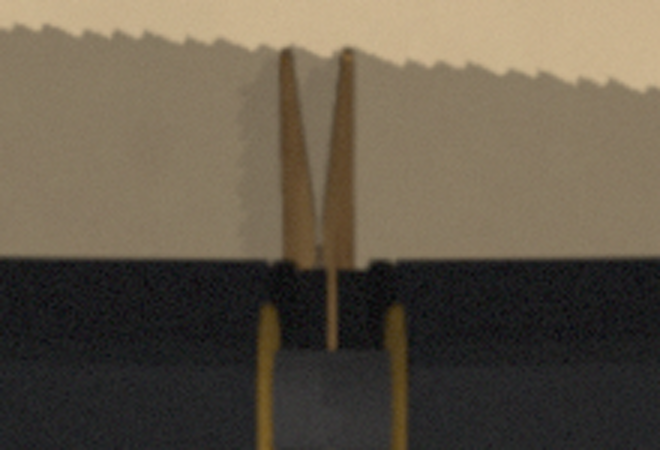

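The peg stays below the shut fingers, so the tips apparently aren't deep enough. I'll open and go down gently until the tips touch the worktop.

```bash
python3 -m inch '[[36,0,-2,-15,0],[36,0,-2,-15,0],[36,0,-2,-15,0],[36,0,-2,-15,0],[36,0,-2,-15,0],[36,0,-2,-15,0],[36,0,-2,-2,0],[36,0,-2,0,0]]'; python3 -m inch '[[36,0,0,1,0],[36,0,0,2,0],[36,0,0,3,0],[36,0,0,3,0]]';python3 -m inch '[[36,0,0,1,0],[36,0,0,1,0],[36,0,0,1,0]]'; python3 look.py wrist w4 210 130 430 330
```

```text
time_s: 4.5
position: [0.3452, -0.3259, 0.0036]
tcp_rot: [[0.883, 0.47, 0.002], [0.47, -0.883, -0.002], [0.001, 0.003, -1.0]]
force: [0.3, 0.5, -0.1]
opening: 0.409
time_s: 4.9
position: [0.3453, -0.3259, 0.0007]
tcp_rot: [[0.883, 0.47, 0.002], [0.47, -0.883, -0.002], [0.001, 0.003, -1.0]]
force: [-0.7, 0.5, -0.2]
opening: 0.41
time_s: 5.2
position: [0.3453, -0.326, -0.0002]
tcp_rot: [[0.883, 0.47, 0.002], [0.47, -0.883, -0.002], [0.001, 0.003, -1.0]]
force: [0.8, 0.3, -0.4]
opening: 0.419
```

View pics/w4.png

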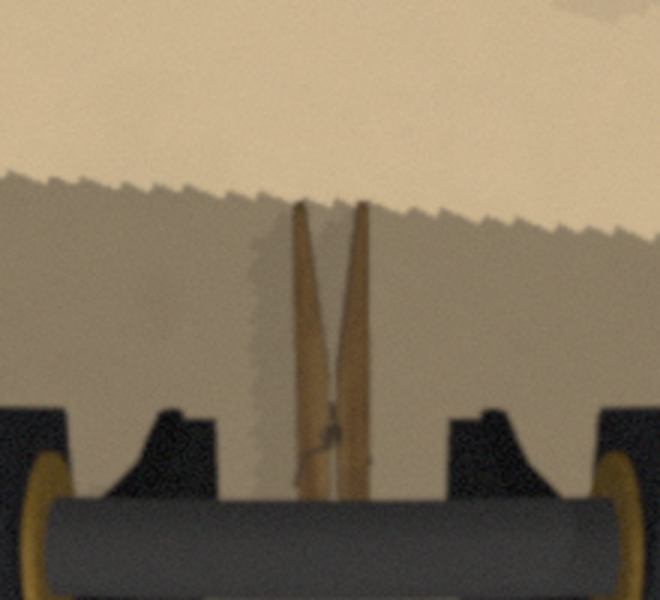

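```bash
for i in 1 2 3; do python3 -m inch '[[36,0,0,1,0],[36,0,0,2,0],[36,0,0,2,0]]' | grep -E 'pos|force'; done
```

```text
position: [0.3452, -0.3259, -0.0023]
force: [0.1, 0.5, 0.8]
position: [0.3452, -0.3258, -0.0045]
force: [0.6, 0.4, -0.5]
position: [0.3451, -0.3258, -0.0066]
force: [-0.0, -0.4, 0.2]
```

```bash
for i in 1 2 3; do python3 -m inch '[[36,0,0,1,0],[36,0,0,2,0],[36,0,0,2,0]]' | grep -E 'pos|force'; done
```

```text
position: [0.345, -0.3257, -0.0088]
force: [0.1, -0.1, 0.6]
position: [0.345, -0.3256, -0.0109]
force: [0.5, 0.2, -0.5]
position: [0.3449, -0.3255, -0.013]
force: [0.5, -0.2, 0.1]
```

```bash
python3 look.py wrist w5; python3 look.py scene c5
python3 - <<'E'
import numpy as np
f=np.load('pics/w5.npz');K,T=f['intrinsics'],f['camera_from_world'];d=f['d']
def W(u,v):
    a=(u-K[0,2])/K[0,0];b=(v-K[1,2])/K[0,0];th=np.hypot(a,b);s=np.sin(th)/th
    r=np.array([a*s,b*s,np.cos(th)]);r=r*d[v,u]/r[2];R=T[:3,:3];return (R.T@(r-T[:3,3])).round(4)
for v in (180,200,230,255,265,270,275,280,285,290): print(v,[(u,W(u,v)[2]) for u in (250,265,275,321,365,375)])
E
```

```text
180 [(250, np.float64(0.0005)), (265, np.float64(0.0017)), (275, np.float64(0.0015)), (321, np.float64(-0.0001)), (365, np.float64(0.0013)), (375, np.float64(0.0013))]
200 [(250, np.float64(0.0003)), (265, np.float64(-0.0005)), (275, np.float64(-0.0002)), (321, np.float64(0.0005)), (365, np.float64(0.0003)), (375, np.float64(0.0005))]
230 [(250, np.float64(0.0011)), (265, np.float64(0.001)), (275, np.float64(0.0017)), (321, np.float64(0.0)), (365, np.float64(0.001)), (375, np.float64(0.0001))]
255 [(250, np.float64(0.0013)), (265, np.float64(-0.0001)), (275, np.float64(0.0012)), (321, np.float64(0.0)), (365, np.float64(0.0)), (375, np.float64(0.0013))]
265 [(250, np.float64(0.0)), (265, np.float64(0.002)), (275, np.float64(0.0006)), (321, np.float64(0.0009)), (365, np.float64(0.0006)), (375, np.float64(0.0009))]
270 [(250, np.float64(0.0015)), (265, np.float64(0.0284)), (275, np.float64(0.0244)), (321, np.float64(0.0009)), (365, np.float64(0.0242)), (375, np.float64(0.0281))]
275 [(250, np.float64(0.0006)), (265, np.float64(0.0331)), (275, np.float64(0.0303)), (321, np.float64(0.0077)), (365, np.float64(0.029)), (375, np.float64(0.0336))]
280 [(250, np.float64(0.001)), (265, np.float64(0.0403)), (275, np.float64(0.0355)), (321, np.float64(0.0011)), (365, np.float64(0.0362)), (375, np.float64(0.0391))]
285 [(250, np.float64(-0.001)), (265, np.float64(0.045)), (275, np.float64(0.0413)), (321, np.float64(0.0101)), (365, np.float64(0.0408)), (375, np.float64(0.0421))]
290 [(250, np.float64(0.0495)), (265, np.float64(0.047)), (275, np.float64(0.0462)), (321, np.float64(0.0008)), (365, np.float64(0.0466)), (375, np.float64(0.0473))]
```

View pics/w5.png

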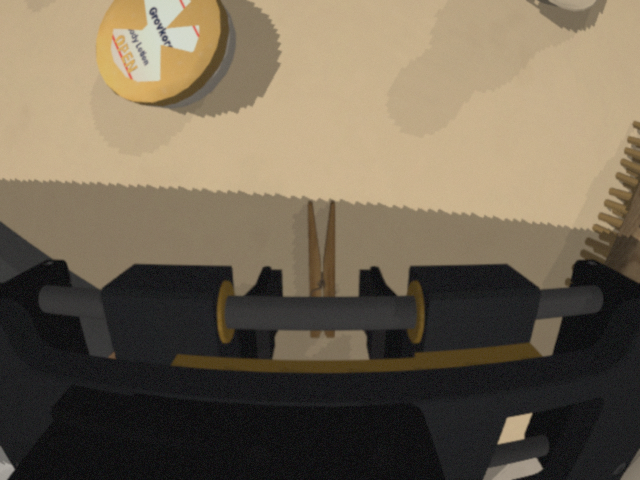

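The fingertips show at z≈0.02 in wrist depth although the TCP reads −0.013. The real tips therefore sit about 30+ mm above the reported TCP. I'll find the offset by touching the worktop slowly.

```bash
python3 -m inch '[[36,0,0,3,0],[36,0,0,6,0],[36,0,0,9,0],[36,0,0,11,0],[36,0,0,12,0],[36,0,0,12,0]]' | grep -E 'pos|force'; for i in 1 2 3; do python3 -m inch '[[36,0,0,1,0],[36,0,0,1.5,0],[36,0,0,1.5,0]]' | grep -E 'pos|force'; done
```

```text
position: [0.3449, -0.3255, -0.0251]
force: [0.2, 0.1, 0.0]
position: [0.345, -0.3255, -0.0267]
force: [-0.5, 0.6, -0.3]
position: [0.3449, -0.3255, -0.0282]
force: [0.2, -0.3, 0.3]
position: [0.3449, -0.3254, -0.0298]
force: [-0.3, -0.3, 0.6]
```

```bash
python3 -m inch '[[36,0,0,1,0],[36,0,0,1.5,0],[36,0,0,1.5,0]]' | grep -E 'pos|force'; python3 -m inch '[[0,0,0,0,0],[0,0,0,0,0],[0,0,0,0,0],[0,0,0,0,0],[0,0,0,0,0],[0,0,0,0,0]]' ; python3 -m inch '[[0,0,0,-2,0],[0,0,0,-10,0],[0,0,0,-20,0],[0,0,0,-20,0]]'
```

```text
position: [0.3449, -0.3253, -0.0314]
force: [-0.9, -0.6, -0.1]
time_s: 9.55
position: [0.3449, -0.3254, -0.0314]
tcp_rot: [[0.883, 0.47, 0.001], [0.47, -0.883, -0.0], [0.001, 0.001, -1.0]]
force: [-0.4, -1.3, 0.3]
opening: 0.166
time_s: 9.95
position: [0.3455, -0.3262, -0.0099]
tcp_rot: [[0.883, 0.47, 0.003], [0.47, -0.883, -0.003], [0.001, 0.004, -1.0]]
force: [0.1, -0.6, -0.2]
opening: 0.168
```

Gripped: it holds at 14.5 mm after lifting. The true tips are therefore ≈34 mm behind the reported TCP. I'll check the gripper heights for clearance and then carry the peg.

```bash
python3 - <<'E'
import numpy as np
f=np.load('pics/w5.npz');K,T=f['intrinsics'],f['camera_from_world'];d=f['d']
def W(u,v):
    a=(u-K[0,2])/K[0,0];b=(v-K[1,2])/K[0,0];th=np.hypot(a,b);s=np.sin(th)/th
    r=np.array([a*s,b*s,np.cos(th)]);r=r*d[v,u]/r[2];R=T[:3,:3];return (R.T@(r-T[:3,3])).round(3)
for n,u,v in(('blockL',160,275),('blockL',160,320),('rod',320,312),('orange',320,362),('bar',320,378),('bigbody',300,430),('rail',80,300),('ear',40,275),('fing',270,350),('fing',270,300)): print(n,W(u,v),'rel tcp z',W(u,v)[2]+.013)
E
python3 -m inch '[[0,0,0,-50,0],[0,0,0,-100,0],[0,0,0,-130,0]]' >/dev/null; python3 rel.py .6187 -.0187 .12 77.1
```

```text
blockL [ 0.36  -0.274  0.105] rel tcp z 0.118
blockL [ 0.355 -0.28   0.115] rel tcp z 0.128
rod [ 0.372 -0.311  0.109] rel tcp z 0.122
orange [ 0.365 -0.314  0.119] rel tcp z 0.132
bar [ 0.367 -0.313  0.126] rel tcp z 0.139
bigbody [ 0.365 -0.311  0.14 ] rel tcp z 0.15300000000000002
rail [ 0.343 -0.256  0.109] rel tcp z 0.122
ear [ 0.339 -0.239  0.106] rel tcp z 0.119
fing [ 0.332 -0.312  0.07 ] rel tcp z 0.083
fing [ 0.368 -0.3    0.106] rel tcp z 0.119
d [ 385.6 -143.5    2.2] roll 0.714 | t 10.25 pos [ 0.3457 -0.3265  0.1227] jaw -62.0 open 14.5 F [ 0.4 -1.  -0.5] j6 5.0 tilt 0.38
```

```bash
python3 -m inch '[[0,50,-19,0,0.1],[0,100,-37,0,0.2],[0,150,-56,0,0.3],[0,200,-75,0,0.4],[0,250,-93,0,0.5],[0,300,-112,0,0.6],[0,345,-130,0,0.714],[0,386,-143,0,0.714]]' >/dev/null;python3 -m inch '[[0,0,0,0,0]]'>/dev/null; python3 rel.py .6185 -.0182 -.015 77.1
```

```text
d [  0.5  -3.3 137.9] roll 0.005 | t 11.15 pos [ 0.616  -0.0207  0.1229] jaw -102.6 open 14.4 F [-1.2 -0.2  0. ] j6 91.0 tilt 0.57
```

```bash
python3 -m inch '[[0,0,-3,45,0],[0,0,-3,90,0],[0,0,-3,120,0],[0,0,-3,134,0],[0,0,-3,138,0],[0,0,-3,138,0]]' >/dev/null; python3 rel.py .6187 -.0182 -.0245 77.1
```

```text
d [ 0.2 -0.8  9.9] roll 0.004 | t 11.75 pos [ 0.6182 -0.0189 -0.0146] jaw -102.7 open 14.8 F [ 0.  -0.2 -0.4] j6 91.0 tilt 0.61
```

```bash
python3 -m inch '[[0,0,-1,4,0],[0,0,-1,8,0],[0,0,-1,10,0],[0,0,-1,10,0],[30,0,-1,10,0],[30,0,-1,10,0],[30,0,-1,10,0],[30,0,-1,10,0]]'; python3 -m inch '[[30,0,0,-10,0],[30,0,0,-60,0],[30,0,0,-110,0],[40,0,0,-140,0]]'>/dev/null;  python3 rel.py .4373 .2107 .1 160.2
```

```text
time_s: 12.55
position: [0.6186, -0.018, -0.0246]
tcp_rot: [[0.976, -0.219, 0.01], [-0.219, -0.976, -0.005], [0.01, 0.002, -1.0]]
force: [0.4, -0.2, 0.7]
opening: 0.334
d [-227.8 -183.    15.8] roll -1.446 | t 12.95 pos [ 0.6191 -0.0176  0.1198] jaw -102.7 open 33.1 F [ 0.5 -0.5  1.1] j6 91.0 tilt 0.93
```

```bash
python3 -m inch '[[40,-30,-24,0,-0.145],[40,-60,-48,0,-0.29],[40,-95,-76,0,-0.435],[40,-130,-104,0,-0.58],[40,-165,-132,0,-0.725],[40,-195,-157,0,-0.87],[40,-215,-173,0,-1.015],[40,-228,-183,0,-1.15]]' >/dev/null;python3 -m inch '[[40,0,0,0,-0.14],[40,0,0,10,-0.25],[40,0,0,20,-0.3],[40,0,0,20,-0.3]]'>/dev/null; python3 rel.py .4373 .2107 .0 160.2; python3 look.py wrist w6; python3 look.py side s6; python3 blobs.py s6 .5 .75 -.09 .1 .009 .04;  python3 blobs.py s6 .38 .5 .15 .28 .004 .02
python3 - <<'E'
import numpy as np
f=np.load('pics/w6.npz');K,T=f['intrinsics'],f['camera_from_world']
def proj(P):
    c=T[:3,:3]@P+T[:3,3];th=np.arctan2(np.hypot(*c[:2]),c[2]);ph=np.arctan2(c[1],c[0]);return K[0,2]+K[0,0]*th*np.cos(ph),K[1,2]+K[0,0]*th*np.sin(ph)
print(proj(np.array([.4373,.2107,.01])))
E
```

```text
d [-0.4  1.7 96.4] roll 0.012 | t 14.15 pos [0.4345 0.2122 0.0963] jaw -19.1 open 40.2 F [-0.1  1.3 -0.5] j6 33.0 tilt 0.86
[330. 236.] 21 z50,95 [0.026  0.0317] rect [502.2  53.3] [ 4.2 32.2] 0.5
[383. 261.] 186 z50,95 [0.0148 0.0187] rect [618.9 -20.2] [16.9 71.6] 77.1
[299. 189.] 114 z50,95 [0.0094 0.0126] rect [437.9 211. ] [71.2 14.2] 69.9
(np.float64(323.22429072134656), np.float64(227.87309565033377))
```

View pics/w6.png

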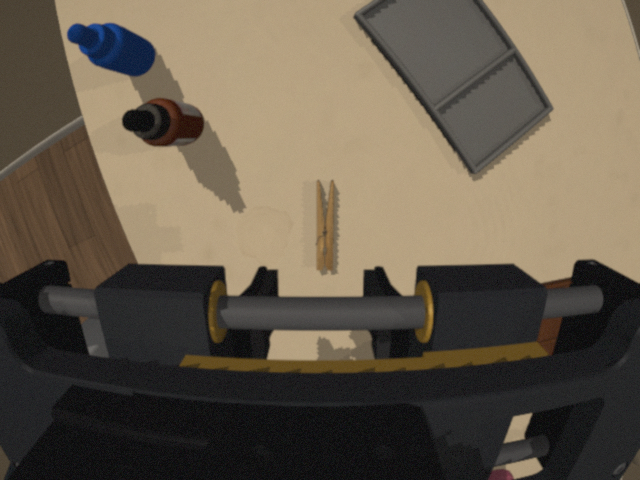

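Peg A lies in its bay at (0.619,−0.020), aligned. The second peg at (326,228) is centred between the fingers. In the caddy, the wide bay is at the far end (430,60).

```bash
python3 -m inch '[[40,0,2,40,0.01],[40,0,2,80,0.01],[40,0,2,105,0.01],[40,0,2,117,0.01],[40,0,2,122,0.01],[40,0,2,125,0.01],[40,0,2,127,0.01],[40,0,2,127,0.01]]' >/dev/null; python3 rel.py .4373 .2107 -.031 160.2;  python3 -m inch '[[0,0,0,0,0],[0,0,0,0,0],[0,0,0,0,0],[0,0,0,0,0],[0,0,0,0,0],[0,0,0,0,0]]' |grep open; python3 -m inch '[[0,0,0,-3,0],[0,0,0,-40,0],[0,0,0,-90,0],[0,0,0,-120,0]]'>/dev/null; python3 rel.py .6334 .0463 .09 77.1
```

```text
d [-1.3 -2.4  1.8] roll 0.0 | t 15.05 pos [ 0.44    0.2111 -0.0291] jaw -19.8 open 39.7 F [-0.6  0.1  0.3] j6 34.0 tilt 1.04
opening: 0.167
d [-90.  239.3   8. ] roll 1.451 | t 16.05 pos [0.4386 0.2119 0.0934] jaw -19.8 open 14.6 F [ 0.1  0.2 -0.2] j6 33.0 tilt 1.16
```

```bash
python3 -m inch '[[0,-10,26,0,0.145],[0,-22,58,0,0.29],[0,-36,96,0,0.435],[0,-50,134,0,0.58],[0,-64,172,0,0.725],[0,-76,204,0,0.87],[0,-84,224,0,1.015],[0,-90,239,0,1.15]]' >/dev/null;python3 -m inch '[[0,0,0,0,0.14],[0,0,0,10,0.26],[0,0,0,20,0.31],[0,0,0,20,0.31]]'>/dev/null; python3 rel.py .6334 .0463 -.0145 77.1
```

```text
d [-1.1 -1.7 90.6] roll -0.017 | t 17.25 pos [0.6326 0.0448 0.0761] jaw -103.8 open 14.6 F [0.3 0.3 1.2] j6 98.0 tilt 0.92
```

```bash
python3 -m inch '[[0,-1,-2,40,-0.015],[0,-1,-2,70,-0.015],[0,-1,-2,85,-0.015],[0,-1,-2,92,-0.015],[0,-1,-2,96,-0.015],[0,-1,-2,98,-0.015],[0,-1,-2,98.5,-0.015],[0,-1,-2,98.5,-0.015]]' >/dev/null; python3 rel.py .6334 .0463 -.0222 77.1; python3 -m inch '[[30,0,0,0,0],[30,0,0,0,0],[30,0,0,0,0],[30,0,0,0,0]]'|grep -E 'pos|force'; python3 -m inch '[[30,0,0,-10,0],[30,0,0,-60,0],[60,0,0,-110,0],[87,0,0,-130,0]]'>/dev/null;  python3 rel.py .4145 -.205 .1 95
```

```text
d [-1.   0.4  0.8] roll -0.001 | t 18.05 pos [ 0.6345  0.0465 -0.0214] jaw -103.0 open 14.5 F [-0.6 -0.3 -0.4] j6 97.0 tilt 1.03
position: [0.6346, 0.0465, -0.0212]
force: [-0.4, 0.1, 0.2]
d [-159.1  295.1    9.9] roll -0.314 | t 18.85 pos [0.6355 0.0469 0.1145] jaw -103.0 open 39.1 F [ 0.9 -0.2  0.1] j6 97.0 tilt 1.56
```

```bash
python3 -m inch '[[87,-23,42,0,-0.05],[87,-46,84,0,-0.1],[87,-69,126,0,-0.15],[87,-92,168,0,-0.2],[87,-115,210,0,-0.25],[87,-135,252,0,-0.3],[87,-150,280,0,-0.314],[87,-159,295,8,-0.314]]' >/dev/null;python3 -m inch '[[87,0,0,0,0],[87,0,0,0,0]]'>/dev/null; python3 rel.py .4145 -.205 -.01 95;python3 look.py side s7;python3 blobs.py s7 .5 .75 -.09 .1 .009 .04
```

```text
d [ -2.7  -4.1 113.8] roll -0.004 | t 19.85 pos [ 0.4142 -0.2079  0.1039] jaw -85.2 open 87.0 F [ 0.3  1.  -0.2] j6 43.0 tilt 1.78
[330. 237.] 17 z50,95 [0.0236 0.0305] rect [502.6  51.4] [23.9  2.4] 85.3
[385. 236.] 168 z50,95 [0.0146 0.0175] rect [632.4  45.9] [15.3 71.6] 77.2
[383. 261.] 187 z50,95 [0.0147 0.0184] rect [619.5 -18.3] [20.7 71.9] 74.0
[360. 268.] 16 z50,95 [0.0103 0.012 ] rect [561.9 -29.3] [ 8.7 21.7] 6.2
```

```bash
python3 -m inch '[[87,-2,-4,40,0],[87,-4,-4,80,0],[87,-5,-4,105,0],[87,-6,-4,118,0],[87,-6,-4,124,0],[87,-6,-4,126,0],[87,-6,-4,126,0]]' >/dev/null; python3 rel.py .4145 -.205 -.023 95; python3 look.py wrist w7
```

```text
d [1.6 0.3 1.2] roll -0.001 | t 20.6 pos [ 0.4128 -0.2049 -0.0219] jaw -85.1 open 87.0 F [-0.3 -0.   0.1] j6 42.0 tilt 1.84
```

View pics/w7.png

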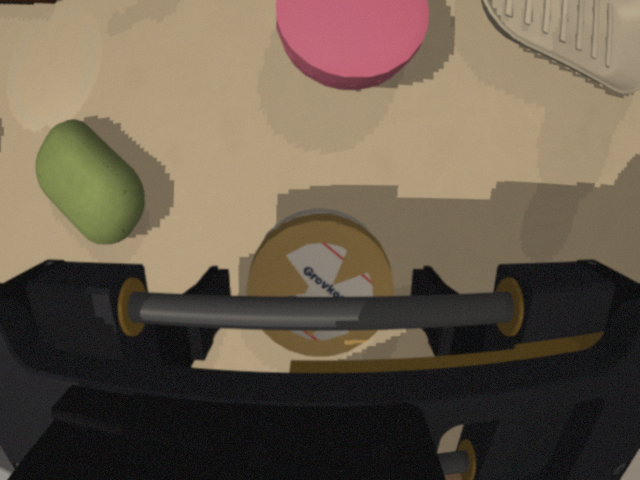

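The tin (320,285) is centred between the open fingers. Closing.

```bash
python3 -m inch '[[40,0,0,0,0],[40,0,0,0,0],[40,0,0,0,0],[40,0,0,0,0],[40,0,0,0,0],[40,0,0,0,0]]' |grep open; python3 -m inch '[[40,0,0,-3,0],[40,0,0,-40,0],[40,0,0,-90,0],[40,0,0,-130,0],[40,0,0,-130,0]]'>/dev/null; python3 rel.py .5768 .3315 .1 109.4
```

```text
opening: 0.735
d [ 210.4 -521.8   10.7] roll -0.253 | t 21.75 pos [ 0.4115 -0.2062  0.113 ] jaw -85.1 open 64.0 F [ 1.2  0.5 -0.7] j6 43.0 tilt 2.47
```

```bash
python3 -m inch '[[40,18,-45,0,-0.03],[40,36,-90,0,-0.06],[40,54,-135,0,-0.09],[40,73,-180,0,-0.12],[40,91,-225,0,-0.15],[40,109,-270,1,-0.18],[40,127,-315,2,-0.21],[40,145,-360,4,-0.25]]'; python3 rel.py .5768 .3315 .1 109.4
```

```text
time_s: 22.55
position: [0.5246, 0.1668, 0.1061]
tcp_rot: [[0.943, 0.331, 0.038], [0.332, -0.943, -0.017], [0.03, 0.028, -0.999]]
force: [2.1, -1.1, -0.6]
opening: 0.733
d [ 103.7 -138.2    5.2] roll -0.001 | t 22.55 pos [0.5246 0.1668 0.1061] jaw -70.7 open 63.8 F [ 2.1 -1.1 -0.6] j6 78.0 tilt 2.36
```

```bash
python3 -m inch '[[40,30,-40,0,0],[40,60,-80,0,0],[40,85,-115,3,0],[40,98,-131,5,0],[40,104,-138,5,0],[40,104,-138,5,0],[40,104,-138,5,0]]'>/dev/null; python3 rel.py .5778 .3312 -.008 109.4
```

```text
d [ -0.9  -3.8 107.3] roll -0.002 | t 23.25 pos [0.5762 0.3299 0.0993] jaw -70.7 open 63.9 F [ 0.4 -0.2 -0.7] j6 93.0 tilt 2.28
```

```bash
python3 -m inch '[[40,-1,-3,40,0],[40,-1,-4,80,0],[40,-1,-4,100,0],[40,-1,-4,108,0],[40,-1,-4,112,0],[40,-1,-4,114,0],[40,-1,-4,114.5,0],[40,-1,-4,114.5,0]]'>/dev/null; python3 rel.py .5778 .3312 -.016 109.4
```

```text
d [-1.2 -0.1  2.1] roll -0.002 | t 24.05 pos [ 0.5789  0.3315 -0.0139] jaw -70.7 open 64.1 F [ 0.3  0.4 -0.1] j6 93.0 tilt 2.37
```

```bash
python3 -m inch '[[40,-1,0,1.5,0],[40,-1,0,1.5,0],[40,-1,0,1.5,0],[74,-1,0,1.5,0],[74,-1,0,1.5,0],[74,-1,0,1.5,0],[74,-1,0,1.5,0]]'|grep -E 'pos|force|open'; python3 -m inch '[[76,0,0,-10,0],[76,0,0,-50,0],[76,0,0,-100,0],[50,0,0,-140,0],[50,0,0,-140,0]]'>/dev/null; python3 look.py side s8;python3 blobs.py s8 .5 .68 .25 .42 .018 .05; python3 rel.py .3585 .3245 .11 0
```

```text
position: [0.578, 0.3312, -0.0154]
force: [-0.5, -0.3, 0.1]
opening: 0.848
[350. 143.] 434 z50,95 [0.0327 0.0364] rect [579.1 330.8] [62.9 63.9] 30.1
d [-208.7  -62.4    9.5] roll -1.234 | t 25.3 pos [0.5754 0.3349 0.1293] jaw -70.7 open 63.3 F [-0.2  0.3 -0.5] j6 93.0 tilt 2.75
```

```bash
python3 -m inch '[[50,-30,-9,0,-0.13],[50,-65,-19,0,-0.26],[50,-100,-30,0,-0.39],[50,-135,-40,2,-0.52],[50,-165,-49,4,-0.65],[50,-190,-57,6,-0.78],[50,-203,-61,8,-0.895],[50,-209,-62,10,-0.895]]'>/dev/null;python3 -m inch '[[50,0,0,0,0],[50,0,0,0,0]]'>/dev/null; python3 rel.py .3585 .3245 .006 19.4; python3 look.py wrist w9
```

```text
d [  2.5  -2.5 102.1] roll -0.678 | t 26.3 pos [0.3557 0.323  0.1081] jaw -19.4 open 49.8 F [ 0.3  1.  -0.4] j6 52.0 tilt 2.58
```

View pics/w9.png

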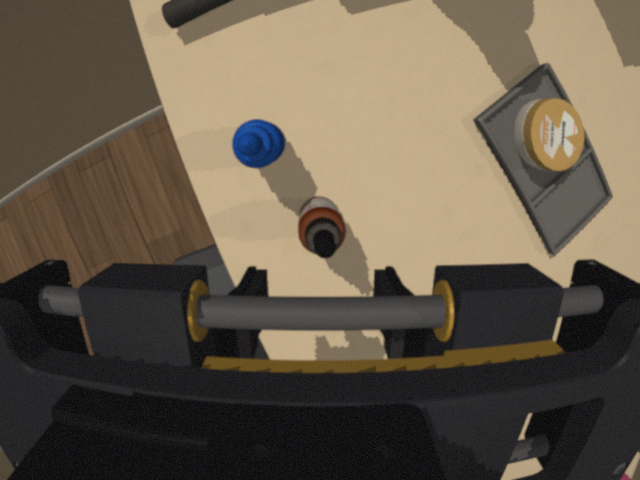

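The tin sits inside the wide bay (550,130). The amber dropper's bulb is at (323,243), between the fingers, with the blue bottle at (258,143). I'll locate the bulb by ray.

```bash
cat > wray.py <<'E'
import sys,numpy as np
f=np.load(f'pics/{sys.argv[1]}.npz');K,T=f['intrinsics'],f['camera_from_world'];R=T[:3,:3];c=-R.T@T[:3,3]
for a in sys.argv[2:]:
    u,v,z=map(float,a.split(','));a=(u-K[0,2])/K[0,0];b=(v-K[1,2])/K[0,0];th=np.hypot(a,b)+1e-12
    w=R.T@np.array([a*np.sin(th)/th,b*np.sin(th)/th,np.cos(th)]);print((c+w*(z-c[2])/w[2]).round(4))
E
python3 wray.py w9 323,243,.1 321,222,.06 322,205,.03 258,143,.095
python3 -m inch '[[50,2,-2,0,-0.14],[50,2,-2,0,-0.28],[50,2,-2,0,-0.42],[50,2,-2,0,-0.56],[50,2,-2,0,-0.678],[50,2,-2,0,-0.678]]'>/dev/null; python3 rel.py .3585 .3245 .006 19.4
```

```text
[0.3604 0.3316 0.1   ]
[0.3621 0.3344 0.06  ]
[0.3662 0.3396 0.03  ]
[0.3451 0.3975 0.095 ]
d [  0.9  -2.1 102.2] roll -0.001 | t 26.95 pos [0.3563 0.3259 0.1082] jaw 19.3 open 50.0 F [ 0.8  0.1 -0.1] j6 13.0 tilt 2.66
```

```bash
python3 look.py wrist w10; python3 wray.py w9 556,135,.034
python3 - <<'E'
import cv2,numpy as np
f=np.load('pics/w10.npz');p=f['p'];print(f['d'][200:270:6,318:328:3])
h=cv2.cvtColor(p,cv2.COLOR_RGB2HSV);m=((h[...,0]<14)&(h[...,1]>110)&(h[...,2]>40)).astype(np.uint8);m[262:]=0;m[:,:200]=0;m[:,450:]=0
n,L,s,c=cv2.connectedComponentsWithStats(m)
for i in range(1,n):
    if s[i,4]>60:print(s[i],c[i])
cv2.imwrite('pics/w10.png',cv2.resize(p[120:330,200:440,::-1],None,fx=2.5,fy=2.5))
E
```

```text
[0.5773 0.3334 0.034 ]
[[0.30346635 0.2980582  0.30286106 0.3069235 ]
 [0.28023311 0.27894914 0.2798071  0.27996615]
 [0.2604227  0.25770226 0.25896746 0.2576096 ]
 [0.2501771  0.24955654 0.2495222  0.25009108]
 [0.25044206 0.24802554 0.24799474 0.247346  ]
 [0.23828948 0.23534945 0.2339169  0.23610575]
 [0.23630346 0.23496372 0.23532991 0.23686655]
 [0.23492432 0.23175023 0.22748792 0.2266759 ]
 [0.22447792 0.21877329 0.21814384 0.21749482]
 [0.21931715 0.21730787 0.21544895 0.21478182]
 [0.22012667 0.21705064 0.21461482 0.21425174]
 [0.3236272  0.3231328  0.22170056 0.21926127]]
[301 213  47  42 719] [322.6759388  227.13769124]
```

View pics/w10.png

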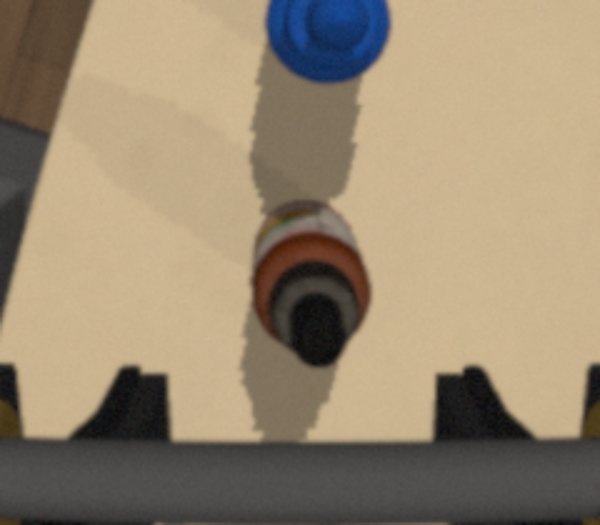

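```bash
python3 wray.py w10 327,253,.1 325,243,.078 325,236,.06
```

```text
[0.3586 0.3307 0.1   ]
[0.3587 0.3298 0.078 ]
[0.3598 0.3294 0.06  ]
```

```bash
python3 -m inch '[[50,1.5,1,25,0],[50,1.5,1,50,0],[50,1.5,1,75,0],[50,1.5,1,90,0],[50,1.5,1,98,0],[50,1.5,1,101,0],[50,1.5,1,102,0]]' |grep -E 'pos|force'; python3 -m inch '[[10,0,0,0,0],[10,0,0,0,0],[10,0,0,0,0],[10,0,0,0,0],[10,0,0,0,0],[10,0,0,0,0],[10,0,0,0,0]]'; python3 -m inch '[[10,0,0,-3,0],[10,0,0,-10,0],[10,0,0,-30,0],[10,0,0,-60,0],[10,0,0,-80,0],[10,0,0,-80,0]]'>/dev/null; python3 rel.py .6026 .2584 .085 19.4
```

```text
position: [0.3615, 0.3262, 0.0064]
force: [0.7, 0.5, 0.2]
time_s: 28.4
position: [0.362, 0.3265, 0.0069]
tcp_rot: [[-0.327, 0.944, 0.045], [0.945, 0.328, -0.015], [-0.029, 0.038, -0.999]]
force: [-0.1, -0.6, 5.7]
opening: 0.354
d [-145.8  205.9   17.2] roll -0.004 | t 29.0 pos [0.3597 0.3287 0.0893] jaw 19.2 open 31.2 F [-0.1  0.6 -0.6] j6 14.0 tilt 2.94
```

```bash
python3 -m inch '[[10,-20,29,0,0],[10,-46,66,0,0],[10,-74,105,0,0],[10,-102,144,4,0],[10,-124,175,8,0],[10,-138,195,12,0],[10,-146,206,14,0],[10,-146,206,14,0]]'>/dev/null; python3 -m inch '[[10,0,0,0,0],[10,0,0,0,0]]'>/dev/null; python3 rel.py .6035 .2584 .0125 19.4; python3 look.py side s11 300 100 440 200
```

```text
d [ 1.8 -0.2 73.7] roll -0.005 | t 30.0 pos [0.601  0.2577 0.0861] jaw 19.1 open 31.4 F [-1.  -0.8 -1.3] j6 -4.0 tilt 2.72
```

View pics/s11.png

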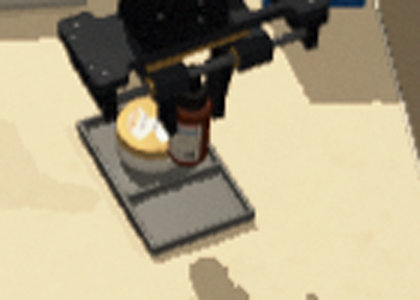

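The dropper hangs upright in the jaws above the caddy. Lowering it.

```bash
python3 -m inch '[[10,2,0,25,0],[10,2,0,45,0],[10,2,0,60,0],[10,2,0,68,0],[10,2,0,71,0],[10,2,0,73,0],[10,2,0,73,0]]'>/dev/null; python3 rel.py .6035 .2584 .0125 19.4; python3 look.py side s12; python3 blobs.py s12 .5 .7 .15 .3 .013 .06
```

```text
d [-0.2 -1.1  1.5] roll -0.004 | t 30.75 pos [0.6044 0.259  0.014 ] jaw 19.2 open 31.3 F [-0.2 -0.6  0.1] j6 -4.0 tilt 2.81
[362. 164.] 176 z50,95 [0.0416 0.058 ] rect [606.4 268.7] [58.5 63.7] 88.7
```

```bash
python3 -m inch '[[10,0,-1,1,0],[10,0,-1,1,0],[10,0,-1,1,0],[45,0,-1,1,0],[45,0,-1,1,0],[45,0,-1,1,0],[45,0,-1,1,0],[45,0,-1,1,0]]'|grep -E 'pos|force|open'; python3 -m inch '[[48,0,0,-5,0],[48,0,0,-30,0],[48,0,0,-70,0],[87,0,0,-110,0],[87,0,0,-115,0]]'>/dev/null; python3 look.py side s13 300 100 440 200; python3 blobs.py s13 .55 .7 .15 .29 .016 .11; python3 rel.py .4541 -.083 .1 51.9
```

```text
position: [0.6037, 0.2586, 0.0132]
force: [0.1, -0.2, -0.7]
opening: 0.516
[362. 158.] 299 z50,95 [0.0611 0.099 ] rect [600.7 252.8] [27.2 33. ] 88.3
d [-276.1 -252.9   27.9] roll -0.571 | t 32.15 pos [0.6009 0.261  0.1327] jaw 19.2 open 60.7 F [ 0.3 -1.3  0.6] j6 -4.0 tilt 3.27
```

View pics/s13.png

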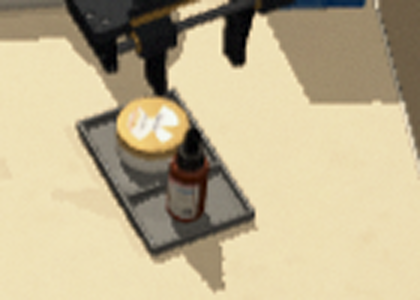

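The dropper stands upright in the narrow bay and the tin is beside it in the wide one. The soap is next, gripped along its length so the fingers fit inside the dish ends.

```bash
python3 -m inch '[[87,-30,-27,0,-0.07],[87,-65,-60,0,-0.14],[87,-100,-92,0,-0.22],[87,-135,-124,0,-0.3],[87,-170,-156,2,-0.38],[87,-205,-188,5,-0.46],[87,-240,-220,10,-0.53],[87,-265,-243,14,-0.571]]'>/dev/null; python3 -m inch '[[87,-8,-9,0,0],[87,-11,-12,0,0],[87,-11,-12,0,0]]'>/dev/null; python3 look.py wrist w14
python3 - <<'E'
import cv2,numpy as np
f=np.load('pics/w14.npz');h=cv2.cvtColor(f['p'],cv2.COLOR_RGB2HSV)
m=((h[...,0]>30)&(h[...,0]<50)&(h[...,1]>100)&(h[...,2]>40)).astype(np.uint8)
n,L,s,c=cv2.connectedComponentsWithStats(m);i=1+s[1:,4].argmax();print(s[i],c[i]);print(*['%.1f,%.1f,.015'%tuple(c[i])])
E
python3 rel.py .4557 -.0836 -.026 51.9
```

```text
[ 278  186   86   52 3490] [321.58481375 210.8756447 ]
321.6,210.9,.015
d [ 10.   -2.4 138.5] roll 0.0 | t 33.3 pos [ 0.4578 -0.0866  0.1128] jaw 51.9 open 86.9 F [ 0.5 -0.  -0.8] j6 -78.0 tilt 3.06
```

View pics/w14.png

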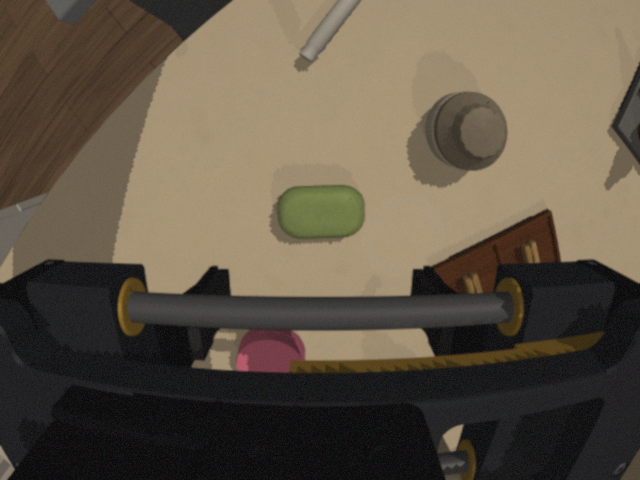

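The soap (321,211) is centred and square to the jaws. The timer (470,130) is clear of the right finger.

```bash
python3 wray.py w14 321.6,210.9,.015; python3 -m inch '[[87,4,-2,40,0],[87,7,-2,80,0],[87,9,-2,110,0],[87,10,-2,125,0],[87,10,-2,133,0],[87,10,-2,137,0],[87,10,-2,138,0],[87,10,-2,138,0]]'|grep -E 'pos|force'; python3 -m inch '[[50,0,0,0,0],[50,0,0,0,0],[50,0,0,0,0],[50,0,0,0,0],[50,0,0,0,0],[50,0,0,0,0]]'; python3 -m inch '[[50,0,0,-3,0],[50,0,0,-30,0],[50,0,0,-80,0],[50,0,0,-110,0],[50,0,0,-110,0]]'>/dev/null; python3 rel.py .5767 -.3272 .08 83
```

```text
[ 0.454  -0.0804  0.015 ]
position: [0.4566, -0.0832, -0.0249]
force: [-0.0, -1.0, 0.0]
time_s: 34.7
position: [0.4569, -0.0835, -0.0245]
tcp_rot: [[-0.786, 0.616, 0.055], [0.617, 0.787, -0.01], [-0.049, 0.026, -0.998]]
force: [-0.1, -0.0, 4.5]
opening: 0.783
d [-247.2 -116.2   19.3] roll -0.542 | t 35.2 pos [ 0.4529 -0.0831  0.0885] jaw 52.0 open 68.1 F [ 0.9  0.3 -1.8] j6 -78.0 tilt 3.6
```

```bash
python3 -m inch '[[50,-35,-16,0,-0.08],[50,-75,-35,0,-0.16],[50,-115,-54,2,-0.24],[50,-155,-73,6,-0.32],[50,-190,-89,9,-0.4],[50,-220,-103,12,-0.48],[50,-238,-112,14,-0.542],[50,-247,-116,15,-0.542]]'>/dev/null; python3 -m inch '[[50,0,0,0,0],[50,0,0,0,0]]'>/dev/null; python3 rel.py .5772 -.3272 -.006 83; python3 look.py side s15 330 330 450 450
```

```text
d [ 2.4 -0.  86.4] roll -0.003 | t 36.2 pos [ 0.5747 -0.3267  0.0804] jaw 82.8 open 68.3 F [ 0.2 -0.4 -0.7] j6 -124.0 tilt 3.29
```

```bash
python3 -m inch '[[50,1,0,30,0],[50,1,0,60,0],[50,1.5,0,78,0],[50,1.5,0,86,0],[50,1.5,0,89,0],[50,1.5,0,91,0],[50,1.5,0,91,0]]'|grep -E 'pos|force';  python3 -m inch '[[50,0,0,1,0],[50,0,0,2,0],[50,0,0,3,0],[50,0,0,4,0],[50,0,0,4,0]]'|grep -E 'pos|force|open'; python3 rel.py .578 -.3265 -.0165 83
```

```text
position: [0.5791, -0.3273, -0.0091]
force: [0.4, -0.5, -0.4]
position: [0.5792, -0.3273, -0.0133]
force: [0.0, -0.1, -1.2]
opening: 0.785
d [1.5 0.7 3.1] roll -0.002 | t 37.45 pos [ 0.5792 -0.3273 -0.0133] jaw 82.9 open 68.3 F [ 0.  -0.1 -1.2] j6 -125.0 tilt 3.38
```

```bash
python3 -m inch '[[50,1,0,1,0],[50,1,0,2,0],[50,1,0,2.5,0],[50,1,0,2.5,0]]'|grep -E 'pos|force|open'; python3 -m inch '[[78,0,0,0,0],[78,0,0,0,0],[78,0,0,0,0],[78,0,0,0,0],[78,0,0,0,0]]'|grep -E 'pos|force|open'; python3 -m inch '[[78,0,0,-5,0],[78,0,0,-20,0],[78,0,0,-60,0],[78,0,0,-110,0],[78,-0,0,-150,0]]'|grep -E 'pos|force|open'
```

```text
position: [0.5783, -0.3272, -0.016]
force: [0.1, -0.4, -0.8]
opening: 0.784
position: [0.5783, -0.3272, -0.0159]
force: [-0.3, 0.1, 0.1]
opening: 0.9
position: [0.5701, -0.3262, 0.1376]
force: [-0.1, -0.3, -0.2]
opening: 0.896
```

```bash
python3 -m inch '[[78,40,10,-20,0],[78,80,20,-40,0],[78,110,30,-60,0],[78,130,30,-60,0],[78,130,30,-60,0]]'|grep -E 'pos|force'; python3 look.py side s16; python3 look.py scene c16
python3 - <<'E'
from h import *
for nm in ('s16','s6'):
    f=np.load(f'pics/{nm}.npz');p,d,K,T=f['p'],f['d'],f['intrinsics'],f['camera_from_world']
    V,U=np.mgrid[:480,:640];W=world(U,V,K,T,d=d);hsv=cv2.cvtColor(p,cv2.COLOR_RGB2HSV)
    m=(hsv[...,0]>28)&(hsv[...,0]<50)&(hsv[...,1]>90)&(W[...,0]>.3)&(W[...,1]<.2)
    q=W[m];r=cv2.minAreaRect((q[:,:2]*1000).astype(np.float32));print(nm,'soap',len(q),r,'z',np.percentile(q[:,2],[5,50,95]).round(4))
    t=q[q[:,2]>np.percentile(q[:,2],95)-.006];a=np.c_[t[:,:2]-t[:,:2].mean(0),np.ones(len(t))];print('plane tilt',np.linalg.lstsq(a,t[:,2],rcond=None)[0])
E
echo tray; python3 blobs.py s16 .56 .7 -.07 .08 .0125 .04; echo timer; python3 blobs.py s16 .43 .51 0 .1 .005 .06; echo tin,dropper;python3 blobs.py s16 .5 .66 .285 .42 .018 .05; python3 blobs.py s16 .55 .7 .15 .29 .016 .11;echo dish; python3 blobs.py s16 .5 .65 -.42 -.25 .004 .04
```

```text
position: [0.4392, -0.2785, 0.1912]
force: [0.9, 0.1, -0.6]
s16 soap 742 ((463.5018615722656, -181.59564208984375), (194.3063201904297, 642.7702026367188), 14.353389739990234) z [0.0213 0.0256 0.0289]
plane tilt [-2.05388855 -0.84814292  0.03281011]
s6 soap 536 ((415.8334655761719, -160.19461059570312), (158.05914306640625, 716.6394653320312), 6.3823394775390625) z [0.0129 0.0185 0.0224]
plane tilt [-1.73362324 -0.50058458  0.03653261]
tray
[385. 236.] 132 z50,95 [0.0152 0.0187] rect [632.   45.8] [15.4 70.8] 76.4
[383. 261.] 145 z50,95 [0.0153 0.0182] rect [618.9 -18.9] [16.3 71. ] 78.7
timer
tin,dropper
[350. 143.] 415 z50,95 [0.0328 0.0362] rect [578.  330.2] [64.6 62.6] 78.9
[362. 158.] 299 z50,95 [0.0604 0.0995] rect [599.3 253. ] [26.7 32.3] 70.6
dish
[384. 401.] 1862 z50,95 [0.0184 0.0279] rect [ 575.  -326.6] [122.   81.3] 82.9
```

```bash
python3 - <<'E'
from h import *
f=np.load('pics/s16.npz');p,d,K,T=f['p'],f['d'],f['intrinsics'],f['camera_from_world']
V,U=np.mgrid[:480,:640];W=world(U,V,K,T,d=d);hsv=cv2.cvtColor(p,cv2.COLOR_RGB2HSV)
m=(hsv[...,0]>28)&(hsv[...,0]<50)&(hsv[...,1]>110)&(W[...,0]>.5)&(W[...,0]<.65)&(W[...,1]<-.25)&(W[...,1]>-.4)
q=W[m];r=cv2.minAreaRect((q[:,:2]*1000).astype(np.float32));print('soap',len(q),r,'z',np.percentile(q[:,2],[5,50,95]).round(4))
t=q[(np.hypot(q[:,0]-r[0][0]/1000,q[:,1]-r[0][1]/1000)<.016)];a=np.c_[t[:,:2]-t[:,:2].mean(0),np.ones(len(t))];print('plane slope',np.linalg.lstsq(a,t[:,2],rcond=None)[0],len(t))
E
python3 -m inch '[[78,0,40,-20,0],[78,0,80,-20,0],[78,0,80,-20,0]]' >/dev/null; python3 rel.py .42 -.35 .2; python3 look.py scene c17;python3 look.py side s17; for i in c17 s17; do python3 blobs.py $i .43 .51 0.01 .1 .005 .06;done
```

```text
soap 22 ((580.919921875, -338.5390319824219), (58.59352111816406, 35.838645935058594), 32.394309997558594) z [0.0195 0.0231 0.0269]
plane slope [-1.01372947  0.1789538   0.02355364] 6
d [  13.2 -156.    10.1] roll 0.0 | t 39.75 pos [ 0.4513 -0.1966  0.2104] jaw 83.1 open 78.2 F [0.2 0.3 0.8] j6 -122.0 tilt 3.62
[326. 244.] 645 z50,95 [0.0329 0.0495] rect [467.1  62.3] [65.  54.5] 45.6
```

```bash
echo timer; python3 blobs.py scene0 .43 .51 0.01 .1 .005 .06; echo soap; python3 blobs.py s16 .52 .63 -.38 -.27 .0225 .06; python3 blobs.py s17 .52 .63 -.38 -.27 .0225 .06
python3 - <<'E'
from h import *
f=np.load('pics/s16.npz');p,d,K,T=f['p'],f['d'],f['intrinsics'],f['camera_from_world']
V,U=np.mgrid[:480,:640];W=world(U,V,K,T,d=d);hsv=cv2.cvtColor(p,cv2.COLOR_RGB2HSV)
m=(W[...,2]>.021)&(abs(W[...,0]-.575)<.05)&(abs(W[...,1]+.3266)<.06)
print('hsv',np.median(hsv[m],0), hsv[401,384])
g=(W[...,0]>.52)&(W[...,0]<.63)&(abs(W[...,1]+.3266)<.06)&(hsv[...,0]>26)&(hsv[...,0]<60)&(hsv[...,1]>60)&(W[...,2]>.012)
q=W[g];print(len(q),cv2.minAreaRect((q[:,:2]*1000).astype(np.float32)))
t=W[m];t=t[np.hypot(t[:,0]-.575,t[:,1]+.3266)<.018];a=np.c_[t[:,:2]-t[:,:2].mean(0),np.ones(len(t))];print('slope',np.linalg.lstsq(a,t[:,2],rcond=None)[0],len(t))
E
```

```text
timer
[326. 244.] 648 z50,95 [0.0328 0.0492] rect [467.2  62.1] [65.1 53. ] 47.6
soap
[383. 400.] 657 z50,95 [0.0258 0.0288] rect [ 573.4 -327.7] [69.7 40.3] 83.5
[383. 400.] 668 z50,95 [0.0257 0.0286] rect [ 573.8 -328. ] [69.7 40.9] 82.2
hsv [ 36. 105. 195.] [ 36 107 191]
763 ((573.8644409179688, -327.299560546875), (70.58240509033203, 43.68505096435547), 83.31021118164062)
slope [-0.03768725 -0.01628562  0.02595528] 281
```

```bash
python3 -m inch '[[78,0,0,0,0],[78,0,0,0,0]]' | grep -E 'force|time'; python3 -c "
from rig import bot;print(bot.hand_in())"
```

```text
time_s: 40.05
force: [-0.6, 0.1, 0.0]
the job is handed in; nothing more can be done
None
```

I put all five things away and handed the job in at about 40 s. No verdict came back, but every position checked out in the last depth images.

| Thing | Last measured result |
|---|---|
| Pegs | Within 2 mm of the two bay centres and in line with the tray to about 2°; tops at about 18 mm, as expected for the bay floor |
| Soap | About 2 mm from the dish centre, aligned within 1°; top at 28–29 mm (expected 28 mm); top surface slopes about 2° |
| Tin | About 2 mm from the wide-bay centre; most of its visible surface at about 33 mm, highest points 36 mm (expected top 34 mm) |
| Dropper | Upright in the narrow bay, about 4 mm from its centre |
| Timer | Within 1 mm of its start position in the scene view |

- **Wrong tool height:** the first two grasps on one peg closed on nothing. The true fingertips sit about 34 mm behind the reported TCP. I worked this out from the wrist depth image and by lowering slowly past the reported worktop height, then corrected for it.
- **Tool tilt:** the tool's reported tilt crept up to about 3.6° over the run, and I allowed for it when aiming.
- **Dropper position:** the side and wrist cameras disagreed by about 5 mm on where it stood, so I used a value in between.
- **Last views not seen:** the 16-picture limit was reached before the soap went into its dish, so that placing and the final state were checked by depth and colour measurements only. The arm hid the timer in the last side view, so only the scene camera checked it.

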